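# Fit the buffer dam and hold the powered lid ready over the gel tank

### The job

Set up the gel tank for a single gel: lift the white buffer dam out of the drip stand and slide it edgewise down into the empty rear slot of the tank until it sits fully home, lowering it all the way before you let go. Then take the powered lid by its grip rib at the balance point (it is heavy at the supply end), lift it level, and hold it level over the tank the right way round, red socket above the red post and black above black, with the lid's lower edge about 5 cm above the post tops so that I can still top up the buffer. Finish still holding it there; leave the spare glass plate and the other things on the bench where they are.

Things in the scene. Friction and masses are not known exactly. Their poses are not given: they have to be found in the camera images.
- tank: Clear open-topped gel tank, fixed, at the left: 120 (x) x 180 (y) x 88 mm high. Origin: centre of its underside; x points to its rear (away from the robot), y along it to the red post's end, z up. A green core inside has two upright slots along y: the front one (x = -26 mm) holds a glass gel cassette (top at z = 82 mm), the rear one (x = +26 mm) is empty. Nothing but the posts rises above 88 mm.
- tank_slot (a point): Centre of the ledge at the bottom of the empty rear slot, at (26, 0, 12) mm in the tank, same axes; the middle of the dam's underside rests here when home. The slot runs along y: 9 mm wide (x) between guide rails, 100 mm long (y) between end pillars; from z = 76 to 88 mm of the tank its mouth flares to about 21 x 110 mm.
- tank_red (a point): Tip of the brass post with the red collar, 8 mm thick, at (0, 72, 108) mm in the tank. Axes as the tank's.
- tank_black (a point): Tip of the brass post with the black collar, 8 mm thick, at (0, -72, 108) mm in the tank.
- stand: Grey slotted drip stand, 100 (x) x 112 (y) x 36 mm, fixed to the bench near the middle. Origin: centre of its underside. Two slots along its y, 8 mm wide, with their bottom at z = 10 mm, at x = +30 and x = -30 mm; the dam stands in one, the spare glass plate in the other.
- dam: Loose white plastic buffer dam, standing upright in one of the stand's two slots: a flat plate 6 mm thick (x), 96 mm long (y), 74 mm high, with a grip tab on top in the middle, 12 mm thick (x), 36 mm long (y), from z = 74 to 100 mm. It is symmetric, about 0.12 kg. Origin: centre of its underside; z up.
- plate: Loose spare greenish glass plate, 6 x 96 x 74 mm, without a tab, standing in the stand's other slot; leave it there. Origin: centre of its underside.
- lid: Loose blue-grey lid, right way up on the bench at the right: a cover 132 (x) x 192 (y) mm, open below, top face at z = 38 mm. On top a dark grip rib along y at x = 0: 14 mm wide, y = -83 to 51, z = 38 to 64 mm; at the +y (red) end a heavy grey supply module, y = 53 to 93, up to z = 68 mm. About 0.55 kg. Origin: centre of its lower edge; z up. It goes over the tank with x and y along the tank's.
- lid_balance (a point): The lid's balance point: on the top edge of the grip rib, straight above the centre of mass, 30 mm from the lid's middle toward the supply module, at (0, 30, 64) mm in the lid. The rib is gripped here, across its 14 mm width (lid x).
- lid_red (a point): Mouth of the red socket under the lid's supply end, at (0, 72, 14) mm in the lid (14 mm above the lower edge). Over tank_red when the lid is lined up.
- lid_black (a point): Mouth of the black socket under the lid's other end, at (0, -72, 14) mm in the lid. Over tank_black when the lid is lined up.
- wash_bottle: Plastic wash bottle with bent spout, about 62 x 93 x 184 mm, a bystander at the left. Origin under its centre.
- timer: Small white digital timer, 64 x 64 x 20 mm, a bystander at the left front. Origin under its centre.
- amber_vial: Brown glass vial, 44 mm across, 76 mm high, a bystander behind the lid. Origin under its centre.

How it is judged:
By the outcome, as a careful person would: the job done as asked, in the order asked, and still so for the second after the job is handed in, while the arm keeps its last pose, push and grip.
It also fails if it takes over 67 s, if anything falls off the work surface, if the arm or the gripper's body presses on something with over 40 N, if the wrist force passes 120 N, or if a joint passes its speed limit or range.

### The arm

A 6-joint arm with a two-finger parallel gripper is mounted at the origin on a cart in front of the work surface, level with it; the furniture and walls round the work are solid. World frame = base frame: x ahead of the robot, y to its left, z up, the work surface at z = 0. Lengths are in mm, angles in rad, forces in N, time in s.
With the tool pointing down it reaches from about 400 to 925 mm from the base axis. Payload 12.5 kg.
Tool frame: the origin (TCP) lies between the finger pads, 19 mm behind the fingertips; this is the grasp point; z points along the fingers, y is the line along which they close (so a half turn about z gives the same grasp; the last joint's range is limited). The gripper opens to 95 mm and grips with 3 to 60 N. Pads are 20 mm wide; open, the fingers measure 119 mm over their backs; the gripper's body (75 mm by 180 mm) begins 59 mm behind the grasp point.
Start: joints at [-1.441, 0.491, 1.559, -0, 1.092, -0.106], TCP at [146.035, -607.716, 233.461] pointing down, gripper open.
Joint ranges: [-3.1, 3.1], [-0.84, 2.19], [0.05, 2.79], [-1.13, 4.28], [0.06, 2.93], [-2.69, 2.69]. Speed limits (rad/s): [2.22, 2.22, 2.79, 3.14, 3.14, 3.14].

### API

Orientations are given as [roll, pitch, yaw] about the fixed x, y, z axes, in that order (R = Rz(yaw) Ry(pitch) Rx(roll)).
In Python, from cell import env gives the robot as it stands.
- The arm moves only by the tool jog_arm, never from a script. Its argument "motion" is a list of rows, each a list of 7 numbers: the turn, a rotation vector about the tool's x, y, z in degrees, then the shift along the tool's x, y, z in mm, then the finger opening in mm, from 0 to 95.1. In form: [[wx, wy, wz, x, y, z, hand], ...]. A call has 1 to 10 rows; each row shifts and turns the commanded pose from where the row before left it, along the tool's axes as they then stand; what a row does not reach is not made up. A row lasts 1/8 s, in which the tool goes at most 62.5 mm and 10.7 degrees, less where a joint would pass 70% of its speed; a pose out of reach is approached as far as the arm can. A call is refused whole if a number of a shift passes 62.5 or a number of a turn 10.7, either way. A call with a gripper value outside its range is refused whole. The fingers move at their own pace and stop on an object; the grip force is fixed at half the most. Time passes only in rows, so rows that do not move let the fingers close. It gives the time, the measured TCP pose, the force, the opening and the grip force at its end, in the units of the state.
- env.state(): the state, without advancing time (a new reading comes with each control period).
- env.read_camera(name): name is "scene" or "top" or "wrist"; returns a dict with "color" (384x512x3 uint8, red, green, blue), "z_map" (384x512 float32, mm along the optical axis (not along the pixel's ray), 0 where there is no reading), "camera_matrix" (3x3 intrinsics, pixels), "world_to_cam" (4x4, takes a point from world to camera coordinates). Camera axes: x right, y up, looking along -z (the intrinsics and any distortion apply to the point x, -y, -z); pixel columns grow to the right and rows downward; lengths in mm; the calibration is good to about 2 mm. A picture is of the moment at which its call begins.
- env.job_done(): hands the job in; it is judged then, once.
Trained networks look in the newest picture that a camera, given by its name, has taken for a name from the list of things; names that differ only in an ending like _2 or _b are one class to them, and where a whole thing is asked for, a point or a joint stands for the part that bears it (a point fixed in the world has none). Each returns a list of dicts, best first, with "score" (0 to 1); they miss things now and then, are a little off and sometimes report something else, mostly with a low value. They report only what shows in the picture. A call takes as long as a camera call.
- env.recognise(camera, thing): "location" ([column, row] in pixels, amid what is visible of it).
The state is a dict: "t": time; "joints": joint angles; "qvel": joint speeds; "tau": joint torques, N m; "eef_pos": TCP position; "tcp_rot": TCP orientation; "ft_force": force on the tool from outside, world axes, zero at the start; "moment": the same for the moment, N m; "opening": opening from 0.0 (shut) to 1.0 (fully open); "grip_force": force on a finger pad.
Only numpy, scipy, OpenCV 4.12 (cv2) and the standard library are available. Lean on these libraries where they do the work, as an engineer would, in place of code of your own. Each camera call takes 0.05 s, during which the arm holds its last target. There are 200 camera calls.

## Working session

There is one attempt and no reset: what is moved stays moved. The work goes in short steps, Python scripts to look and compute and a tool call to move; the robot and the scene stay as the last step left them, time stands still between calls to the robot, and variables do not carry over. Pictures are saved under pics/ and viewed, at most 10 in all, crops included, and the job is handed in when it is done.

Besides the shell and the picture viewer there is one more tool, called after "Request:" by a JSON object that holds its "api" and its "payload". jog_arm: Moves the arm, as the interface text tells. Its arguments: {"type":"object","properties":{"motion":{"type":"array"}},"required":["motion"]}

```bash
mkdir -p pics; ls
cat > h.py <<'E'
import numpy as np, cv2
from cell import env
def cam(n,save=None):
    c=env.read_camera(n)
    if save: cv2.imwrite('pics/'+save,c['color'][:,:,::-1])
    return c
def cloud(c):
    z=c['z_map'];K=c['camera_matrix'];h,w=z.shape
    u,v=np.meshgrid(np.arange(w),np.arange(h))
    p=np.stack([(u-K[0,2])/K[0,0]*z,-(v-K[1,2])/K[1,1]*z,-z,np.ones_like(z)],-1)
    P=p@np.linalg.inv(c['world_to_cam']).T
    P=P[...,:3];P[z==0]=np.nan
    return P
E
python3 - <<'E'
from h import *
np.set_printoptions(precision=1,suppress=True)
print(env.state())
for n in ['scene','top']:
    c=cam(n,n+'1.png');P=cloud(c);np.savez(n+'1.npz',P=P,col=c['color'])
    print(n,c['camera_matrix'],c['world_to_cam'], {k:v for k,v in c.items() if k not in('color','z_map','camera_matrix','world_to_cam')})
    for t in ['tank','stand','dam','plate','lid','tank_red','tank_black','lid_balance','wash_bottle','timer','amber_vial']:
        for r in env.recognise(n,t)[:2]:
            x,y=map(int,np.round(r['location'])); print(t,round(r['score'],2),x,y,P[min(y,383),min(x,511)])
E
```

```text
pics
{'t': 0.0, 'joints': array([-1.4,  0.5,  1.6, -0. ,  1.1, -0.1]), 'qvel': array([-0., -0., -0.,  0.,  0.,  0.]), 'tau': array([  0. , -61.3, -25.8,   0.1,   0. ,  -0. ]), 'eef_pos': array([ 146. , -607.5,  232.9]), 'tcp_rot': array([-3.1, -0. ,  0.2]), 'ft_force': array([ 0.1, -0.1,  0.4]), 'moment': array([ 0.1, -0. ,  0. ]), 'grip_force': 0.0, 'opening': 1.0034139899270857}
scene [[400.1   0.  254.5]
 [  0.  400.1 186.8]
 [  0.    0.    1. ]] [[  -0.6   -0.8   -0.   358.9]
 [   0.6   -0.4    0.7 -368.3]
 [  -0.6    0.4    0.7 -986.7]
 [   0.     0.     0.     1. ]] {}
tank 0.88 209 247 [496.7 254.3   9.3]
tank 0.5 341 158 [ 518.3 -276.2   65.3]
stand 0.73 289 214 [442.4   2.9  38.8]
dam 0.78 303 205 [430.7 -39.8  63. ]
dam 0.25 344 158 [ 509.4 -280.7   69.5]
plate 0.56 283 198 [487.5  -7.6  63.7]
lid 0.9 344 156 [ 518.7 -290.    66.9]
tank_red 0.58 214 244 [495.7 237.7  12. ]
tank_black 0.86 211 246 [494.4 248.6  12.4]
lid_balance 0.84 343 159 [ 510.4 -277.8   65.8]
wash_bottle 0.84 117 260 [546.9 494.3  88. ]
timer 0.89 138 302 [447.9 495.   16.3]
amber_vial 0.77 282 147 [ 688.8 -157.9   53.8]
top [[486.    0.  258.4]
 [  0.  486.  188.6]
 [  0.    0.    1. ]] [[    0.     -1.     -0.     34.8]
 [    1.      0.      0.1  -552.2]
 [   -0.1    -0.      1.  -1750.8]
 [    0.      0.      0.      1. ]] {}
tank 0.56 200 209 [478.3 256.   12.9]
tank 0.39 318 153 [ 682.1 -180.3   63.9]
stand 0.86 279 216 [452.1 -38.1  30.5]
stand 0.44 370 202 [ 505.3 -372.4   34.4]
dam 0.53 277 216 [451.9 -30.7  32.5]
plate 0.41 278 206 [488.2 -34.1  38.8]
lid 0.86 368 199 [ 511.  -356.5   76.1]
tank_red 0.19 368 200 [ 509.  -359.2   63. ]
tank_black 0.56 198 208 [482.4 264.2   8.6]
lid_balance 0.73 366 201 [ 506.  -353.    57.6]
wash_bottle 0.74 137 184 [558.1 473.4  97.3]
timer 0.55 134 217 [446.5 500.5  17.1]
timer 0.49 193 210 [475.1 283.    6.4]
amber_vial 0.72 368 200 [ 509.  -359.2   63. ]
```

Run:
```python
import cv2
a=cv2.imread('pics/top1.png')[130:260,90:450]; cv2.imwrite('pics/top1b.png',cv2.resize(a,None,fx=2.2,fy=2.2,interpolation=cv2.INTER_CUBIC))
a=cv2.imread('pics/scene1.png')[100:350,80:440]; cv2.imwrite('pics/scene1b.png',cv2.resize(a,None,fx=2.2,fy=2.2,interpolation=cv2.INTER_CUBIC))
```

```text
(no output)
```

View pics/top1b.png

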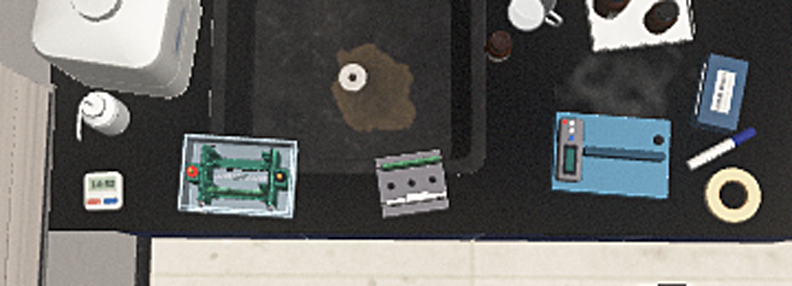

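View pics/scene1b.png

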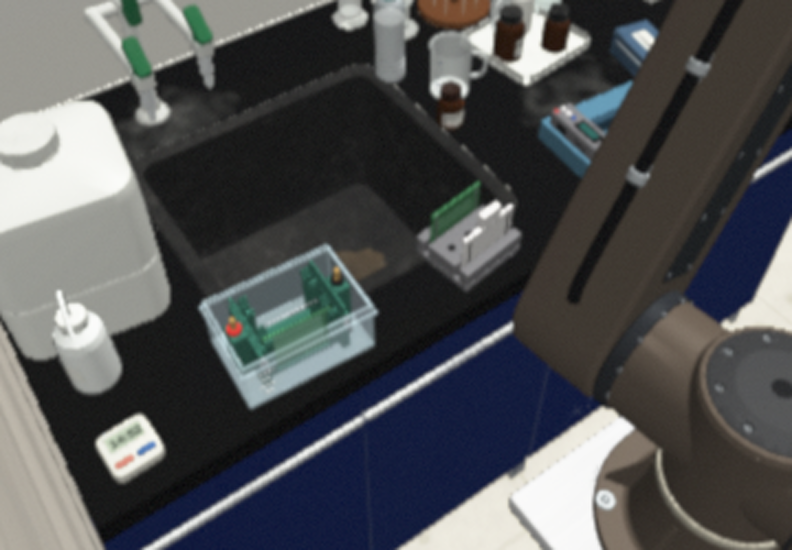

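The top view matches the brief. The tank is at the left with its red post on the left (+y). The white dam stands in the front slot of the stand, with the green plate in the rear one. The lid is at the right with its module at the left (+y), near (510, -350). I'll move in for closer wrist views.

Request:
{"api": "jog_arm", "payload": {"motion": [[0,0,0,38,-20,-10,95],[0,0,0,38,-20,-10,95],[0,0,0,38,-20,-10,95],[0,0,0,38,-20,-10,95],[0,0,0,38,-20,-10,95],[0,0,0,38,-20,-10,95],[0,0,0,38,-20,-10,95],[0,0,0,38,-20,-10,95],[0,0,0,38,-20,-10,95],[0,0,0,38,-20,-10,95]]}}

```text
t: 2.45
eef_pos: [469.7, -323.4, 333.9]
tcp_rot: [3.141, -0.0, 0.236]
ft_force: [-0.2, -1.0, -0.2]
opening: 0.999
grip_force: 0.0
```

Request:
{"api": "jog_arm", "payload": {"motion": [[0,0,-8.5,0,0,0,95],[0,0,-8.5,0,0,0,95],[0,0,-8.5,0,0,0,95],[0,0,-8.5,0,0,0,95],[0,0,-8.5,0,0,0,95],[0,0,-8.5,0,0,0,95],[0,0,-8.5,0,0,0,95],[0,0,-8.5,0,0,0,95],[0,0,-8.5,0,0,0,95],[0,0,0,0,0,0,95]]}}

```text
t: 3.7
eef_pos: [468.8, -324.4, 333.5]
tcp_rot: [3.142, 0.0, 1.57]
ft_force: [-0.4, -0.3, 0.4]
opening: 1.0
grip_force: 0.0
```

Run:
```python
from h import *
np.set_printoptions(precision=3,suppress=True)
s=env.state();print(s['t'],s['eef_pos'],s['tcp_rot'],s['joints'])
c=cam('wrist','w1.png');P=cloud(c);np.savez('w1.npz',P=P,col=c['color'])
print(c['camera_matrix'][0],np.linalg.inv(c['world_to_cam']))
for t in ['lid','lid_balance','lid_red']:
    for r in env.recognise('wrist',t)[:2]:
        x,y=map(int,np.round(r['location'])); print(t,round(r['score'],2),x,y,P[y,x])
```

```text
3.7 [ 468.784 -324.428  333.486] [3.142 0.    1.57 ] [-0.721  0.326  1.554 -0.     1.262 -0.72 ]
[346.339   0.    251.481] [[   1.       0.001    0.001  470.13 ]
 [  -0.001    0.971    0.241 -257.686]
 [  -0.      -0.241    0.971  483.014]
 [   0.       0.       0.       1.   ]]
lid 0.84 285 180 [ 511.731 -353.338   61.167]
lid_balance 0.69 285 177 [ 511.524 -349.242   62.383]
lid_red 0.94 284 179 [ 510.487 -352.135   60.827]
```

View pics/w1.png

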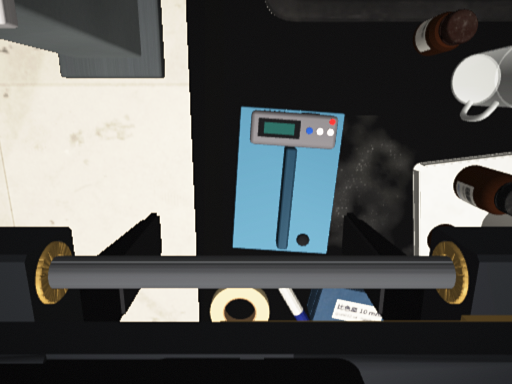

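The wrist view shows the lid clearly, with corners near (241,107), (344,114), (327,253) and (233,247). The module is at the top (+y) and the rib runs along column 288. I'll fit the lid from depth, then move over the stand and tank.

```bash
cat >> h.py <<'E'
def rect(pts):
    r=cv2.minAreaRect(pts[:,:2].astype(np.float32)); return r
E
python3 - <<'E'
from h import *
np.set_printoptions(precision=1,suppress=True)
d=np.load('w1.npz');P=d['P'];P=P[100:256,225:350].reshape(-1,3);col=d['col'][100:256,225:350].reshape(-1,3).astype(int)
z=P[:,2]
print(np.histogram(z[np.isfinite(z)],bins=np.arange(-10,90,5)))
m=(z>20)&(z<85); L=P[m]; print(rect(L), L[:,:2].min(0),L[:,:2].max(0))
blue=(col[:,2]>col[:,0]+40)&(z>25)&(z<50); print(rect(P[blue]),np.median(z[blue]))
rib=(z>54)&(z<72)&(P[:,1]<-318)&(P[:,0]>480)&(P[:,0]<540)&(P[:,1]>-450); R=P[rib]
print('rib',len(R),R.mean(0),R[:,1].min(),R[:,1].max(),np.median(R[:,2]))
a=np.polyfit(R[:,1],R[:,0],1);print('slope',a, np.degrees(np.arctan(a[0])),[np.polyval(a,y) for y in(-420,-320)])
E
```

```text
(array([   3, 4932,   81,    7,    6,    4,    7,    5, 1077, 8564,  164,
         55,   56,  152, 1563, 2320,    3,    0,    0]), array([-10,  -5,   0,   5,  10,  15,  20,  25,  30,  35,  40,  45,  50,
        55,  60,  65,  70,  75,  80,  85]))
((515.2591552734375, -363.2681884765625), (192.02102661132812, 132.44874572753906), 85.93756103515625) [ 442.7 -462.7] [ 587.4 -263.7]
((515.2732543945312, -363.326171875), (191.74899291992188, 132.28016662597656), 85.84996032714844) 36.03859216850313
rib 1097 [ 513.4 -378.8   61.5] -445.36244777023296 -318.0029009095051 61.76094669365807
slope [  0.1 539.8] 3.9828354549940896 [np.float64(510.55981346462926), np.float64(517.5223910198731)]
```

Request:
{"api": "jog_arm", "payload": {"motion": [[0,0,0,40,-4,0,95],[0,0,0,40,-4,0,95],[0,0,0,40,-4,0,95],[0,0,0,40,-4,0,95],[0,0,0,40,-4,0,95],[0,0,0,40,-4,0,95],[0,0,0,30,0,0,95],[0,0,0,0,0,0,95]]}}

```text
t: 4.9
eef_pos: [444.6, -53.2, 333.7]
tcp_rot: [3.141, 0.0, 1.572]
ft_force: [0.2, -1.1, 0.1]
opening: 1.001
grip_force: 0.0
```

Run:
```python
from h import *
np.set_printoptions(precision=3,suppress=True)
s=env.state();print(s['t'],s['eef_pos'],s['tcp_rot'])
c=cam('wrist','w2.png');P=cloud(c);np.savez('w2.npz',P=P,col=c['color'])
for t in ['dam','plate','stand']:
    for r in env.recognise('wrist',t)[:2]:
        x,y=map(int,np.round(r['location'])); print(t,round(r['score'],2),x,y,P[y,x])
```

```text
4.9 [444.645 -53.185 333.7  ] [3.141 0.    1.572]
dam 0.9 241 146 [434.481 -33.738 107.739]
plate 0.92 294 135 [494.684 -24.154  82.718]
stand 0.86 267 129 [465.744 -21.134  34.2  ]
stand 0.44 239 147 [432.281 -34.907 107.128]
```

View pics/w2.png

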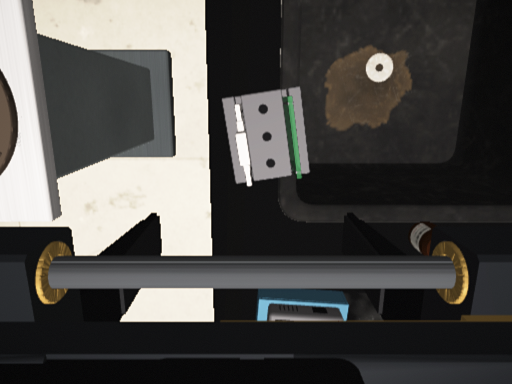

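The stand view shows the white dam's tab at about (243,150), the plate at (294,135), and the stand turned roughly 8°. I'll fit these and look at the tank.

Run:
```python
from h import *
np.set_printoptions(precision=1,suppress=True)
d=np.load('w2.npz');sl=np.s_[80:195,215:315];P=d['P'][sl].reshape(-1,3);z=P[:,2]
print(np.histogram(z[np.isfinite(z)],bins=np.arange(-10,125,5)))
for n,a,b in [('all',25,125),('stand',28,40),('tab',98,120),('plate',70,90)]:
    Q=P[(z>a)&(z<b)]
    print(n,len(Q),rect(Q),np.median(Q,0))
for n,a,b,x0,x1 in [('tab',98,120,400,460),('plate',72,90,470,520),('damtop',72,90,400,460)]:
    Q=P[(z>a)&(z<b)&(P[:,0]>x0)&(P[:,0]<x1)]
    f=np.polyfit(Q[:,1],Q[:,0],1); print(n,len(Q),np.degrees(np.arctan(f[0])),rect(Q),Q[:,1].min(),Q[:,1].max())
```

```text
(array([   0, 2861,  494,  144,    7,   10,   34,   32, 4431,  734,   32,
         36,   28,   35,   35,   37,   41,   45,  711,    6,    8,    9,
          8,  355,    1,    0]), array([-10,  -5,   0,   5,  10,  15,  20,  25,  30,  35,  40,  45,  50,
        55,  60,  65,  70,  75,  80,  85,  90,  95, 100, 105, 110, 115,
       120]))
all 6584 ((465.30096435546875, -29.70189666748047), (100.25591278076172, 112.21177673339844), 8.743559837341309) [465.2 -26.3  34.3]
stand 5178 ((465.30096435546875, -29.70189666748047), (100.25591278076172, 112.21177673339844), 8.743559837341309) [465.2 -25.   34. ]
tab 367 ((435.9608459472656, -36.33222961425781), (12.004819869995117, 36.011383056640625), 8.723529815673828) [435.6 -35.8 107.9]
plate 803 ((465.1408386230469, -31.607147216796875), (66.95223236083984, 95.41336059570312), 8.651071548461914) [490.4 -20.8  82.1]
tab 367 -7.689463869352018 ((435.9608459472656, -36.33222961425781), (12.004819869995117, 36.011383056640625), 8.723529815673828) -53.92900692836439 -18.01701081572989
plate 500 -8.678984185319491 ((495.0793151855469, -27.037303924560547), (6.400792121887207, 95.38333892822266), 8.671892166137695) -73.97619690049677 20.28965208848853
damtop 289 -8.595101137761151 ((436.9766845703125, -36.147193908691406), (9.880718231201172, 94.91095733642578), 8.630401611328125) -83.41645342798681 10.3782168802739
```

Request:
{"api": "jog_arm", "payload": {"motion": [[0,0,0,40,4,0,60],[0,0,0,40,4,0,60],[0,0,0,40,4,0,60],[0,0,0,40,4,0,60],[0,0,0,40,4,0,60],[0,0,0,40,4,0,60],[0,0,0,20,0,0,60],[0,0,0,0,0,0,60]]}}

```text
t: 6.1
eef_pos: [469.1, 205.7, 333.0]
tcp_rot: [-3.141, 0.0, 1.571]
ft_force: [0.1, -0.3, -0.8]
opening: 0.63
grip_force: 0.0
```

Run:
```python
from h import *
np.set_printoptions(precision=3,suppress=True)
s=env.state();print(s['t'],s['eef_pos'],s['tcp_rot'])
c=cam('wrist','w3.png');P=cloud(c);np.savez('w3.npz',P=P,col=c['color'],K=c['camera_matrix'],T=c['world_to_cam'])
for t in ['tank','tank_red','tank_black','tank_slot']:
    for r in env.recognise('wrist',t)[:2]:
        x,y=map(int,np.round(r['location'])); print(t,round(r['score'],2),x,y,P[y,x])
a=c['color'][60:260,130:400,::-1];cv2.imwrite('pics/w3b.png',cv2.resize(a,None,fx=2.9,fy=2.9,interpolation=cv2.INTER_CUBIC))
```

```text
6.1 [469.05  205.671 332.996] [-3.141  0.     1.571]
tank 0.74 254 105 [472.917 267.941  64.239]
tank_red 0.9 253 109 [471.899 262.352  18.413]
tank_black 0.73 251 109 [469.249 262.029   3.714]
tank_slot 0.73 254 107 [472.917 265.668  65.345]
```

View pics/w3b.png

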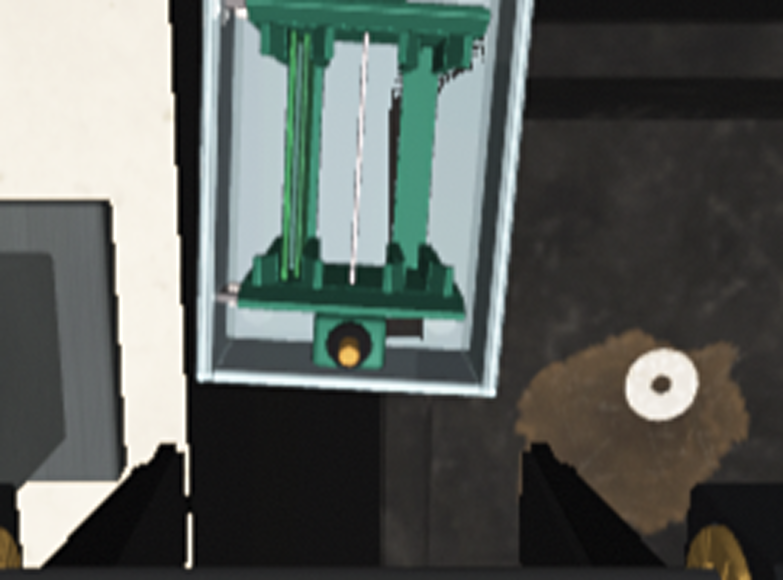

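The picture shows the tank with the cassette on the left (front), the empty slot on the right (rear), and the black post at crop (349,345). I'll fit the rim and the posts from depth.

Run:
```python
from h import *
np.set_printoptions(precision=1,suppress=True)
d=np.load('w3.npz');P=d['P'][:215].reshape(-1,3);c=d['col'][:215].reshape(-1,3).astype(int)
ok=(P[:,0]>380)&(P[:,0]<570)&(P[:,1]>120)&(P[:,1]<400);P=P[ok];c=c[ok];z=P[:,2]
print(np.histogram(z,bins=np.arange(-10,125,5)))
for a,b in [(82,92),(70,92),(78,84),(30,120)]:
    Q=P[(z>a)&(z<b)]; print(a,b,len(Q),rect(Q) if len(Q)>5 else'')
Q=P[(z>96)&(z<115)]
print(Q[np.argsort(Q[:,1])][::max(1,len(Q)//40)])
cv2.imwrite('pics/w3c.png',cv2.resize(cv2.imread('pics/w3.png')[0:215,150:350],None,fx=2.7,fy=2.7,interpolation=cv2.INTER_CUBIC))
```

```text
(array([   6, 6979, 5021, 1517,  756,  243,  250,  251,  276,  274,  281,
        314,  311,  335,  437,  548, 1442, 1278, 1918, 3261,   16,   11,
         22,   76,    0,    0]), array([-10,  -5,   0,   5,  10,  15,  20,  25,  30,  35,  40,  45,  50,
        55,  60,  65,  70,  75,  80,  85,  90,  95, 100, 105, 110, 115,
       120]))
82 92 4434 ((472.37799072265625, 256.6836853027344), (180.27964782714844, 120.3863296508789), 86.69480895996094)
70 92 7906 ((472.2750549316406, 256.99462890625), (187.69094848632812, 127.15379333496094), 86.9062271118164)
78 84 1921 ((473.3536071777344, 256.96881103515625), (179.83424377441406, 119.60256958007812), 85.64778900146484)
30 120 10800 ((472.2750549316406, 256.99462890625), (187.69094848632812, 127.15379333496094), 86.9062271118164)
[[468.4 181.  104.8]
 [470.7 182.2 105.1]
 [469.5 182.8 107.2]
 [465.1 183.4 105.1]
 [468.4 183.5 105.6]
 [467.3 183.5 105.7]
 [470.7 183.9 107.4]
 [465.1 184.6 105.4]
 [470.6 184.8 106.1]
 [468.4 184.9 106.5]
 [471.8 185.5 104.3]
 [465.1 185.8 105.8]
 [468.4 186.  106.3]
 [469.5 186.1 107. ]
 [470.6 186.6 104.2]
 [468.4 186.9 105.6]
 [465.1 187.  105.7]
 [465.  187.  100.9]
 [466.1 187.8  99.3]
 [470.6 188.  100. ]
 [467.3 188.1 105.8]
 [467.2 188.3  96.2]
 [467.3 188.4 102. ]
 [468.4 188.5 102.3]
 [468.4 188.8  98.2]
 [476.7 324.7 100.7]
 [474.6 324.9 106. ]
 [477.6 325.  105.4]
 [474.6 325.   98. ]
 [474.5 325.7 107. ]
 [478.6 325.9 106. ]
 [476.6 325.9 105.7]
 [477.6 326.  104.8]
 [476.6 326.8 106.1]
 [475.6 326.9 105.6]
 [474.6 327.  105. ]
 [479.7 327.1 103.9]
 [473.5 327.6 107.3]
 [476.6 327.6 107. ]
 [478.6 327.8 105.8]
 [475.6 327.8 105.7]
 [475.5 328.6 107. ]
 [478.6 328.7 106.2]
 [477.6 328.8 105.6]
 [472.5 328.9 105. ]
 [476.5 329.5 107.2]
 [474.5 329.6 106.6]
 [473.5 329.7 105.8]
 [478.6 329.8 105.2]
 [477.6 330.7 105.5]
 [478.6 330.7 105.2]
 [475.6 330.8 104.6]
 [474.5 331.6 106. ]
 [477.6 331.7 105.3]]
```

View pics/w3c.png

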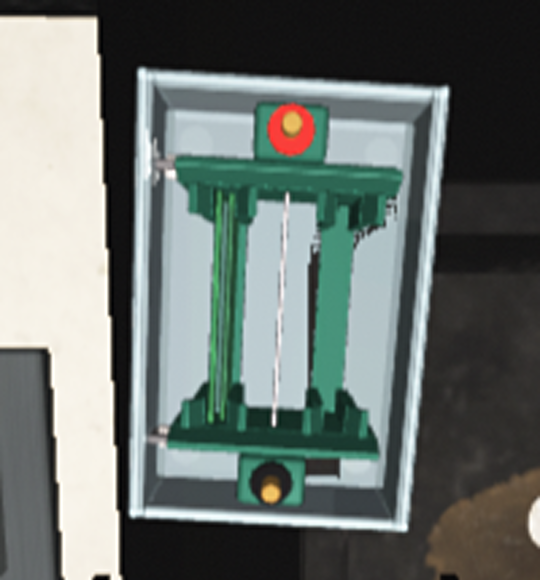

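The tank rim fits well: centre (472.4, 256.7), 180.3 × 120.4 mm, yaw about -3.3°. The posts agree, with their midpoint at (472.1, 256.7). Next I'll look at the tab again with the camera turned 90°, which should expose any bias in the wrist camera calibration.

Request:
{"api": "jog_arm", "payload": {"motion": [[0,0,0,-35,-7,0,60],[0,0,0,-35,-7,0,60],[0,0,0,-35,-7,0,60],[0,0,0,-35,-7,0,60],[0,0,0,-35,-7,0,60],[0,0,0,-35,-7,0,60],[0,0,0,-32,-7,0,60]]}}

```text
t: 7.22
eef_pos: [419.2, -38.2, 333.6]
tcp_rot: [3.141, 0.0, 1.57]
ft_force: [1.0, 0.4, 0.4]
opening: 0.627
grip_force: 0.0
```

Request:
{"api": "jog_arm", "payload": {"motion": [[0,0,9,0,0,0,60],[0,0,9,0,0,0,60],[0,0,9,0,0,0,60],[0,0,9,0,0,0,60],[0,0,9,0,0,0,60],[0,0,9,0,0,0,60],[0,0,9,0,0,0,60],[0,0,9,0,0,0,60],[0,0,9,0,0,0,60],[0,0,9,0,0,0,60]]}}

```text
t: 8.48
eef_pos: [419.5, -37.1, 333.6]
tcp_rot: [3.141, -0.0, -0.006]
ft_force: [0.1, -0.0, 0.3]
opening: 0.632
grip_force: 0.0
```

```bash
cat > t.py <<'E'
from h import *
import sys
np.set_printoptions(precision=3,suppress=True)
s=env.state();print(s['t'],s['eef_pos'],s['tcp_rot'])
c=cam('wrist',sys.argv[1]+'.png');A=cloud(c);np.savez(sys.argv[1]+'.npz',P=A,col=c['color'])
P=A.reshape(-1,3);P=P[(P[:,0]>380)&(P[:,0]<545)&(P[:,1]>-110)&(P[:,1]<50)];z=P[:,2]
Q=P[(z>98)&(z<118)&(P[:,0]<455)&(P[:,1]<0)&(P[:,1]>-70)];print('tab',len(Q),rect(Q),np.median(Q,0))
Q=P[(z>74)&(z<90)&(P[:,0]>475)];print('plate',len(Q),rect(Q),np.median(Q,0))
Q=P[(z>28)&(z<40)];print('stand',len(Q),rect(Q))
E
python3 t.py w4
```

```text
8.475 [419.484 -37.052 333.561] [ 3.141 -0.    -0.006]
tab 380 ((436.4089660644531, -36.89800262451172), (12.295679092407227, 35.807735443115234), 8.950050354003906) [437.345 -37.102 107.909]
plate 480 ((495.6495666503906, -27.97838592529297), (6.2152557373046875, 95.58027648925781), 8.56032657623291) [495.653 -28.465  82.025]
stand 5321 ((465.7768249511719, -30.22510528564453), (100.11065673828125, 111.99746704101562), 8.55999755859375)
```

The two views agree to about 0.5 mm, so the calibration holds. The dam tab is at (436.0, -36.9) with yaw 8.65°. I'll rotate to match it and approach.

Request:
{"api": "jog_arm", "payload": {"motion": [[0,0,-9.9,0,0,0,45],[0,0,-9.9,0,0,0,45],[0,0,-9.9,0,0,0,45],[0,0,-9.9,0,0,0,45],[0,0,-9.9,0,0,0,45],[0,0,-9.9,0,0,0,45],[0,0,-9.9,0,0,0,45],[0,0,-9.9,0,0,0,45],[0,0,-9.9,0,0,0,45],[0,0,-9.9,0,0,0,45]]}}

```text
t: 9.78
eef_pos: [419.6, -36.9, 333.5]
tcp_rot: [3.141, 0.0, 1.736]
ft_force: [0.5, 0.5, 0.7]
opening: 0.471
grip_force: 0.0
```

Request:
{"api": "jog_arm", "payload": {"motion": [[0,0,0,-1,8,30,45],[0,0,0,-1,8,30,45],[0,0,0,0,0,40,45],[0,0,0,0,0,40,45],[0,0,0,0,0,20,45],[0,0,0,0,0,0,45]]}}

```text
t: 10.52
eef_pos: [435.3, -36.3, 172.6]
tcp_rot: [-3.139, -0.001, 1.729]
ft_force: [0.4, 0.1, -0.1]
opening: 0.476
grip_force: 0.0
```

```bash
python3 t.py w5; python3 -c "
from h import *
print(env.state()['tcp_rot'],env.state()['eef_pos'])"
```

```text
10.525 [435.317 -36.278 172.608] [-3.139 -0.001  1.729]
tab 1022 ((435.94384765625, -36.27000427246094), (11.869446754455566, 35.910308837890625), 8.953661918640137) [435.708 -34.756 107.904]
plate 1196 ((494.5462646484375, -23.043689727783203), (6.786136150360107, 86.85203552246094), 8.870646476745605) [493.115 -18.415  81.79 ]
stand 10183 ((465.321044921875, -29.699321746826172), (100.2756118774414, 111.78089141845703), 8.471212387084961)
[-3.14096522e+00 -1.36601306e-04  1.72896298e+00] [435.83512509 -36.31681268 173.55430204]
```

The tool is aligned with the tab, so I'll descend 66 mm and close.

Request:
{"api": "jog_arm", "payload": {"motion": [[0,0,0,0,0,25,45],[0,0,0,0,0,25,45],[0,0,0,0,0,16,45],[0,0,0,0,0,0,45],[0,0,0,0,0,0,8],[0,0,0,0,0,0,8],[0,0,0,0,0,0,8],[0,0,0,0,0,0,8],[0,0,0,0,0,0,8]]}}

```text
t: 11.7
eef_pos: [435.9, -36.0, 107.7]
tcp_rot: [3.141, 0.0, 1.728]
ft_force: [-1.4, -0.6, 5.7]
opening: 0.124
grip_force: 30.0
```

Request:
{"api": "jog_arm", "payload": {"motion": [[0,0,0,0,0,-6,8],[0,0,0,0,0,-15,8],[0,0,0,0,0,-25,8],[0,0,0,0,0,-25,8],[0,0,0,0,0,-25,8],[0,0,0,0,0,-22,8],[0,0,0,0,0,-12,8],[0,0,0,0,0,0,8]]}}

```text
t: 12.7
eef_pos: [436.0, -36.0, 237.8]
tcp_rot: [3.141, 0.0, 1.728]
ft_force: [0.2, -0.3, -1.4]
opening: 0.123
grip_force: 29.9
```

Run:
```python
from h import *
s=env.state();print(s['t'],s['eef_pos'],s['tcp_rot'],s['ft_force'],s['opening'])
c=cam('scene','s2.png');a=c['color'][60:300,180:420,::-1];cv2.imwrite('pics/s2b.png',cv2.resize(a,None,fx=2.4,fy=2.4,interpolation=cv2.INTER_CUBIC))
```

```text
12.7 [435.95485736 -35.95141094 237.75678463] [3.14058811e+00 4.91503622e-04 1.72812034e+00] [ 0.21012251 -0.25000791 -1.36088596] 0.12259076455661605
```

View pics/s2b.png

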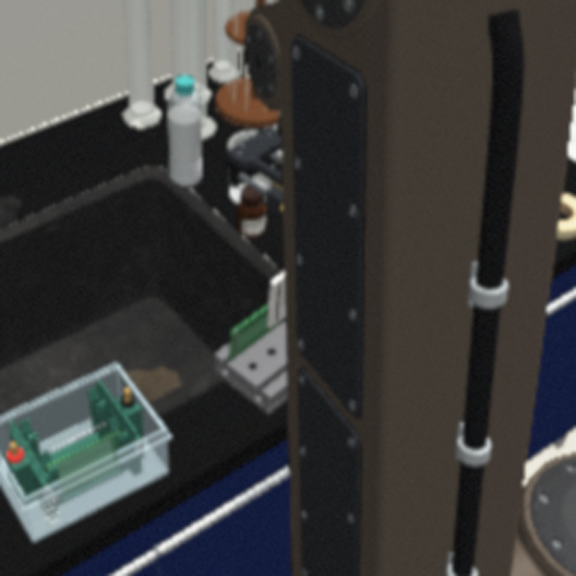

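The dam is in the hand and clear of the stand: its white edge shows at (278,298) above the plate, which has stayed put. Next I'll turn it to the tank's yaw and go over the slot.

Request:
{"api": "jog_arm", "payload": {"motion": [[0,0,6.1,0,0,0,8],[0,0,6.2,0,0,0,8],[0,0,0,36.8,5.7,0,8],[0,0,0,36.8,5.7,0,8],[0,0,0,36.8,5.7,0,8],[0,0,0,36.8,5.7,0,8],[0,0,0,36.8,5.7,0,8],[0,0,0,36.8,5.7,0,8],[0,0,0,36.8,5.7,0,8],[0,0,0,36.8,5.7,0,8]]}}

```text
t: 14.0
eef_pos: [498.1, 256.5, 236.0]
tcp_rot: [-3.14, 0.001, 1.513]
ft_force: [0.4, -0.3, -0.5]
opening: 0.125
grip_force: 29.9
```

Request:
{"api": "jog_arm", "payload": {"motion": [[0,0,0,0,0,0,8],[0,0,0,0,0,0,8]]}}

```text
t: 14.25
eef_pos: [497.8, 254.9, 236.4]
tcp_rot: [-3.14, 0.001, 1.514]
ft_force: [0.3, 0.2, -1.9]
opening: 0.123
grip_force: 29.9
```

Run:
```python
from h import *
np.set_printoptions(precision=4,suppress=True)
s=env.state();print(s['t'],s['eef_pos'],s['tcp_rot'],s['ft_force'],s['opening'])
c=cam('wrist','w6.png');A=cloud(c);P=A[:260].reshape(-1,3)
P=P[(P[:,0]>390)&(P[:,0]<560)&(P[:,1]>150)&(P[:,1]<380)];z=P[:,2]
Q=P[(z>82)&(z<92)];print(len(Q),rect(Q))
for n,a,b in [('blk',150,210),('red',310,350)]:
    Q=P[(z>103)&(z<112)&(P[:,1]>a)&(P[:,1]<b)&(P[:,0]<490)];print(n,len(Q),Q.mean(0) if len(Q) else '')
Q=P[(z>200)&(z<250)];print('dam/tab',len(Q),rect(Q) if len(Q)>5 else '')
```

```text
14.25 [497.8138 254.9163 236.356 ] [-3.1398  0.0011  1.5137] [ 0.2892  0.2215 -1.9106] 0.12307609613789902
4486 ((473.5716247558594, 278.910888671875), (135.23214721679688, 120.03791809082031), 86.8286361694336)
blk 0 
red 83 [476.4169 328.2676 105.9649]
dam/tab 2888 ((497.271728515625, 275.78662109375), (25.523067474365234, 50.23961639404297), 13.326872825622559)
```

View pics/w6.png

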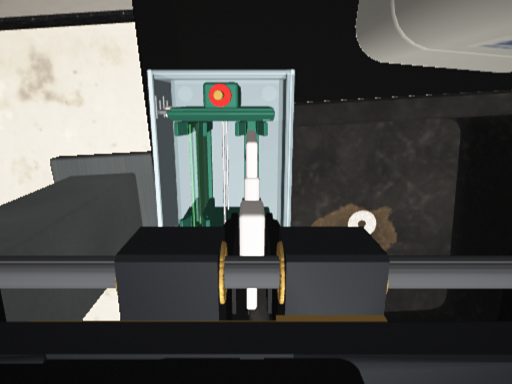

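The dam hangs over the rear slot, with its end at about (252,135) between the pillars at (252,128), and the red post is at (220,96). I'll make a small correction and start lowering.

Request:
{"api": "jog_arm", "payload": {"motion": [[0,0,0,0.5,0.5,20,8],[0,0,0,0,0,20,8],[0,0,0,0,0,10,8],[0,0,0,0,0,5,8],[0,0,0,0,0,5,8],[0,0,0,0,0,4,8],[0,0,0,0,0,4,8],[0,0,0,0,0,0,8]]}}

```text
t: 15.3
eef_pos: [498.7, 255.8, 169.2]
tcp_rot: [-3.141, 0.0, 1.513]
ft_force: [-0.2, -0.6, -0.8]
opening: 0.122
grip_force: 29.9
```

Request:
{"api": "jog_arm", "payload": {"motion": [[0,0,0,0,0,5,8],[0,0,0,0,0,6,8],[0,0,0,0,0,6,8],[0,0,0,0,0,6,8],[0,0,0,0,0,6,8],[0,0,0,0,0,0,8]]}}

```text
t: 16.05
eef_pos: [498.7, 255.7, 139.9]
tcp_rot: [-3.141, 0.0, 1.513]
ft_force: [-0.6, 0.2, -0.9]
opening: 0.121
grip_force: 29.9
```

Request:
{"api": "jog_arm", "payload": {"motion": [[0,0,0,0,0,6,8],[0,0,0,0,0,6,8],[0,0,0,0,0,6,8],[0,0,0,0,0,5,8],[0,0,0,0,0,3,8],[0,0,0,0,0,2,8],[0,0,0,0,0,0,8]]}}

```text
t: 16.92
eef_pos: [498.7, 255.8, 112.3]
tcp_rot: [-3.141, 0.0, 1.513]
ft_force: [-0.7, -1.1, -2.5]
opening: 0.125
grip_force: 29.9
```

Request:
{"api": "jog_arm", "payload": {"motion": [[0,0,0,0,0,1,8],[0,0,0,0,0,1,8],[0,0,0,0,0,0,8],[0,0,0,0,0,0,8]]}}

```text
t: 17.42
eef_pos: [498.8, 255.8, 110.4]
tcp_rot: [-3.142, 0.0, 1.513]
ft_force: [-1.4, 0.1, -1.4]
opening: 0.125
grip_force: 30.0
```

Request:
{"api": "jog_arm", "payload": {"motion": [[0,0,0,0,0,0.5,8],[0,0,0,0,0,0.5,8],[0,0,0,0,0,0,8],[0,0,0,0,0,0,8]]}}

```text
t: 17.92
eef_pos: [498.8, 255.9, 109.7]
tcp_rot: [3.141, -0.0, 1.513]
ft_force: [-2.0, 0.2, 5.4]
opening: 0.128
grip_force: 30.0
```

Contact came at 109.7, exactly the predicted home height. I'll open and rise.

Request:
{"api": "jog_arm", "payload": {"motion": [[0,0,0,0,0,0,30],[0,0,0,0,0,0,30],[0,0,0,0,0,0,30],[0,0,0,0,0,-10,30],[0,0,0,0,0,-30,30],[0,0,0,0,0,-40,45],[0,0,0,0,0,-40,45],[0,0,0,-20,0,-40,45],[0,0,0,-40,0,-40,45],[0,0,0,0,0,0,45]]}}

```text
t: 19.18
eef_pos: [495.9, 194.5, 313.0]
tcp_rot: [3.136, -0.001, 1.511]
ft_force: [0.6, -1.0, 0.4]
opening: 0.474
grip_force: 0.0
```

Run:
```python
from h import *
np.set_printoptions(precision=4,suppress=True)
s=env.state();print(s['t'],s['eef_pos'],s['tcp_rot'],s['ft_force'],s['opening'])
c=cam('wrist','w7.png');A=cloud(c);P=A[:260].reshape(-1,3)
P=P[(P[:,0]>390)&(P[:,0]<560)&(P[:,1]>150)&(P[:,1]<380)];z=P[:,2]
Q=P[(z>82)&(z<92)];print(len(Q),rect(Q))
for n,a,b in [('blk',150,210),('red',310,350)]:
    Q=P[(z>103)&(z<112)&(P[:,1]>a)&(P[:,1]<b)&(P[:,0]<490)];print(n,len(Q),Q.mean(0) if len(Q) else '')
Q=P[(z>100)&(z<125)&(P[:,0]>485)];print('tab',len(Q),rect(Q),np.median(Q,0))
a=c['color'][0:230,130:400,::-1];cv2.imwrite('pics/w7b.png',cv2.resize(a,None,fx=2.5,fy=2.5,interpolation=cv2.INTER_CUBIC))
```

```text
19.175 [495.9294 194.5039 313.0047] [ 3.1359 -0.0015  1.5114] [ 0.5647 -1.0074  0.3606] 0.4735014387362862
5362 ((472.1205749511719, 256.5671081542969), (179.25979614257812, 120.4203872680664), 86.80231475830078)
blk 45 [468.5261 185.011  105.6737]
red 61 [476.4502 328.1639 105.7873]
tab 441 ((499.4706115722656, 255.63751220703125), (34.96958923339844, 11.892599105834961), 86.84253692626953) [499.8268 255.9893 109.8951]
```

View pics/w7b.png

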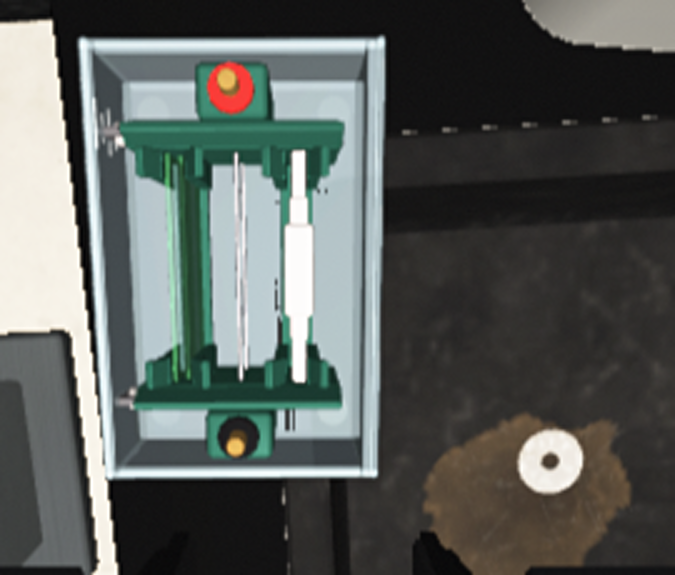

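The dam is seated: the tab top reads 109.9, which is 112 after the known 2 mm depth offset, and the dam lies between the pillars at crop column 299. On to the lid.

Request:
{"api": "jog_arm", "payload": {"motion": [[0,0,0.8,-40,4.5,0,45],[0,0,0,-40,4.5,0,45],[0,0,0,-40,4.5,0,45],[0,0,0,-40,4.5,0,45],[0,0,0,-40,4.5,0,45],[0,0,0,-40,4.5,0,45],[0,0,0,-40,4.5,0,45],[0,0,0,-40,4.5,0,45],[0,0,0,-40,4.5,0,45],[0,0,0,-40,4.5,0,45]]}}

```text
t: 20.48
eef_pos: [512.4, -206.8, 308.3]
tcp_rot: [-3.14, -0.001, 1.5]
ft_force: [-0.2, -0.3, 0.2]
opening: 0.472
grip_force: 0.0
```

Request:
{"api": "jog_arm", "payload": {"motion": [[0,0,0,-40,4.5,0,45],[0,0,0,-40,4.5,0,45],[0,0,0,-45,5,0,45],[0,0,0,0,0,30,45],[0,0,0,0,0,30,45],[0,0,0,0,0,0,45]]}}

```text
t: 21.22
eef_pos: [517.0, -330.9, 246.7]
tcp_rot: [-3.137, -0.003, 1.5]
ft_force: [-0.1, 0.8, 0.4]
opening: 0.472
grip_force: 0.0
```

Run:
```python
from h import *
np.set_printoptions(precision=4,suppress=True)
s=env.state();print(s['t'],s['eef_pos'],s['tcp_rot'],s['opening'])
c=cam('wrist','w8.png');P=cloud(c).reshape(-1,3);col=c['color'].reshape(-1,3).astype(int);z=P[:,2]
b=(col[:,2]>col[:,0]+40)&(z>20)&(z<50)&(P[:,0]>420)&(P[:,0]<610)&(P[:,1]<-240)&(P[:,1]>-480)
print(b.sum(),rect(P[b]))
R=P[(z>55)&(z<70)&(P[:,1]<-318)&(P[:,1]>-350)&(P[:,0]>495)&(P[:,0]<540)]
if len(R): print('rib',len(R),rect(R),np.median(R,0),np.polyfit(R[:,1],R[:,0],1))
M=P[(z>62)&(z<72)&(P[:,1]>-316)&(P[:,1]<-260)&(P[:,0]>440)&(P[:,0]<590)];print('mod',len(M),rect(M))
```

```text
21.225 [ 516.9612 -330.9066  246.6645] [-3.1371 -0.0032  1.4998] 0.4719706046460683
10912 ((516.0380249023438, -349.6405029296875), (163.09327697753906, 131.9835662841797), 85.99541473388672)
rib 444 ((517.021240234375, -334.1459045410156), (32.25564956665039, 13.044405937194824), 86.17105865478516) [ 517.1369 -333.5487   61.8704] [  0.0651 538.8543]
mod 4449 ((520.0673828125, -293.5222473144531), (45.513668060302734, 103.55716705322266), 85.94056701660156)
```

Request:
{"api": "jog_arm", "payload": {"motion": [[0,0,0,-2.7,0.4,30,45],[0,0,0,0,0,40,45],[0,0,0,0,0,40,45],[0,0,0,0,0,30,45],[0,0,0,0,0,20,45],[0,0,0,0,0,10,45],[0,0,0,0,0,0,45],[0,0,0,0,0,0,45]]}}

```text
t: 22.28
eef_pos: [518.1, -334.9, 80.6]
tcp_rot: [3.14, 0.001, 1.5]
ft_force: [-0.4, 0.0, 0.0]
opening: 0.476
grip_force: 0.0
```

Request:
{"api": "jog_arm", "payload": {"motion": [[0,0,0,0.6,-0.9,10,45],[0,0,0,0,0,6,45],[0,0,0,0,0,4,45],[0,0,0,0,0,0,45],[0,0,0,0,0,0,8],[0,0,0,0,0,0,8],[0,0,0,0,0,0,8],[0,0,0,0,0,0,8],[0,0,0,0,0,0,8]]}}

```text
t: 23.4
eef_pos: [516.6, -334.0, 59.5]
tcp_rot: [-3.141, -0.0, 1.499]
ft_force: [-1.8, 0.5, 0.9]
opening: 0.143
grip_force: 30.0
```

Gripped at about 14 mm opening. I'll lift slowly and watch the balance.

Request:
{"api": "jog_arm", "payload": {"motion": [[0,0,0,0,0,-2,8],[0,0,0,0,0,-4,8],[0,0,0,0,0,-6,8],[0,0,0,0,0,-8,8],[0,0,0,0,0,-8,8],[0,0,0,0,0,-4,8],[0,0,0,0,0,0,8],[0,0,0,0,0,0,8]]}}

```text
t: 24.4
eef_pos: [516.6, -333.9, 91.3]
tcp_rot: [-3.141, -0.0, 1.499]
ft_force: [0.2, -0.0, -6.3]
opening: 0.146
grip_force: 30.0
```

```bash
cat > l.py <<'E'
from h import *
import sys
np.set_printoptions(precision=3,suppress=True)
s=env.state();e=s['eef_pos'];print(s['t'],e,s['tcp_rot'],s['ft_force'],s['moment'],s['opening'],s['joints'])
c=cam('wrist',sys.argv[1]);P=cloud(c)[:300];col=c['color'][:300].astype(int);z=P[...,2]
off=e[2]-60
b=(col[...,2]>col[...,0]+40)&(abs(z-off-36)<15)&(np.hypot(P[...,0]-e[0],P[...,1]-e[1])<170)
Q=P[b];print(b.sum(),rect(Q))
A=np.c_[Q-Q.mean(0),np.ones(len(Q))];k=np.linalg.lstsq(A[:,[0,1,3]],Q[:,2],rcond=None)[0]
print('plane slopes deg x,y',np.degrees(k[:2]),'z',k[2], 'at tcp: ',k[2]+k[:2]@(e[:2]-Q.mean(0)[:2]))
E
python3 l.py w9.png
```

```text
24.4 [ 516.582 -333.916   91.263] [-3.141 -0.     1.499] [ 0.154 -0.049 -6.309] [-0.053 -0.126 -0.044] 0.14565767157068862 [-0.681  0.644  1.715 -0.     0.783 -0.61 ]
8169 ((518.666748046875, -321.8982849121094), (106.72246551513672, 131.94955444335938), 85.92729949951172)
plane slopes deg x,y [-0.021  0.043] z 67.9117231886611 at tcp:  67.89347735303977
```

The lid is level to 0.05° and carries about 6 N, held roughly 30 mm from its middle. I'll raise it and carry it over.

Request:
{"api": "jog_arm", "payload": {"motion": [[0,0,0,0,0,-8,8],[0,0,0,0,0,-16,8],[0,0,0,0,0,-22,8],[0,0,0,0,0,-25,8],[0,0,-0.5,0,0,-25,8],[0,0,-0.4,0,0,-25,8],[0,0,0,0,0,-20,8],[0,0,0,0,0,-10,8],[0,0,0,10,-1.3,0,8],[0,0,0,20,-2.5,0,8]]}}

```text
t: 25.7
eef_pos: [514.1, -302.8, 241.6]
tcp_rot: [-3.14, -0.001, 1.514]
ft_force: [-0.3, 0.3, -6.6]
opening: 0.147
grip_force: 30.0
```

Request:
{"api": "jog_arm", "payload": {"motion": [[0,0,0,30,-3.8,0,8],[0,0,0,30,-3.8,0,8],[0,0,0,30,-3.8,0,8],[0,0,0,30,-3.8,0,8],[0,0,0,30,-3.8,0,8],[0,0,0,30,-3.8,0,8],[0,0,0,30,-3.8,0,8],[0,0,0,30,-3.8,0,8],[0,0,0,30,-3.8,0,8],[0,0,0,30,-3.8,0,8]]}}

```text
t: 26.95
eef_pos: [492.1, -0.1, 241.9]
tcp_rot: [-3.14, -0.0, 1.516]
ft_force: [-0.0, 0.4, -6.3]
opening: 0.144
grip_force: 30.0
```

Request:
{"api": "jog_arm", "payload": {"motion": [[0,0,0,30,-3.8,0,8],[0,0,0,30,-3.8,0,8],[0,0,0,30,-3.8,0,8],[0,0,0,30,-3.8,0,8],[0,0,0,30,-3.8,0,8],[0,0,0,30,-3.8,0,8],[0,0,0,30,-3.8,0,8],[0,0,0,30,-3.8,0,8],[0,0,0,25,-3.2,0,8],[0,0,0,15,-1.9,0,8]]}}

```text
t: 28.2
eef_pos: [472.0, 280.8, 241.8]
tcp_rot: [-3.14, 0.001, 1.517]
ft_force: [0.2, 0.6, -6.3]
opening: 0.149
grip_force: 30.0
```

Request:
{"api": "jog_arm", "payload": {"motion": [[0,0,0,7,-0.9,0,8],[0,0,0,0,0,0,8],[0,0,0,0,0,0,8]]}}

```text
t: 28.58
eef_pos: [473.0, 285.8, 242.4]
tcp_rot: [-3.141, 0.0, 1.515]
ft_force: [0.9, -0.3, -5.6]
opening: 0.148
grip_force: 30.0
```

```bash
python3 l.py w10.png
```

```text
28.575 [472.957 285.796 242.359] [-3.141  0.     1.515] [ 0.853 -0.296 -5.594] [-0.044 -0.124 -0.028] 0.1476737208611663 [ 0.424  0.379  1.727 -0.     1.036  0.481]
8122 ((475.0305480957031, 297.93402099609375), (106.46963500976562, 131.87149047851562), 86.78469848632812)
plane slopes deg x,y [-0.023  0.037] z 219.02813383915907 at tcp:  219.01296371059604
```

Request:
{"api": "jog_arm", "payload": {"motion": [[0,0,0,1.2,0.8,5,8],[0,0,0,0,0,8,8],[0,0,0,0,0,7,8],[0,0,0,0,0,5,8],[0,0,0,0,0,0,8],[0,0,0,0,0,0,8],[0,0,0,0,0,0,8]]}}

```text
t: 29.5
eef_pos: [473.9, 287.6, 217.6]
tcp_rot: [3.141, -0.0, 1.515]
ft_force: [-0.0, -0.4, -6.5]
opening: 0.145
grip_force: 30.0
```

```bash
python3 l.py w11.png
python3 - <<'E'
from h import *
c=cam('scene');a=c['color'][100:350,80:380,::-1];cv2.imwrite('pics/s3.png',cv2.resize(a,None,fx=2.4,fy=2.4,interpolation=cv2.INTER_CUBIC))
E
```

```text
29.5 [473.876 287.626 217.63 ] [ 3.141 -0.     1.515] [-0.047 -0.449 -6.485] [-0.066 -0.067 -0.016] 0.1448928945411495 [ 0.426  0.408  1.753 -0.     0.98   0.482]
8138 ((475.84716796875, 299.7812194824219), (106.46690368652344, 131.91567993164062), 86.80565643310547)
plane slopes deg x,y [0.012 0.049] z 194.313510523855 at tcp:  194.29119977624862
```

View pics/s3.png

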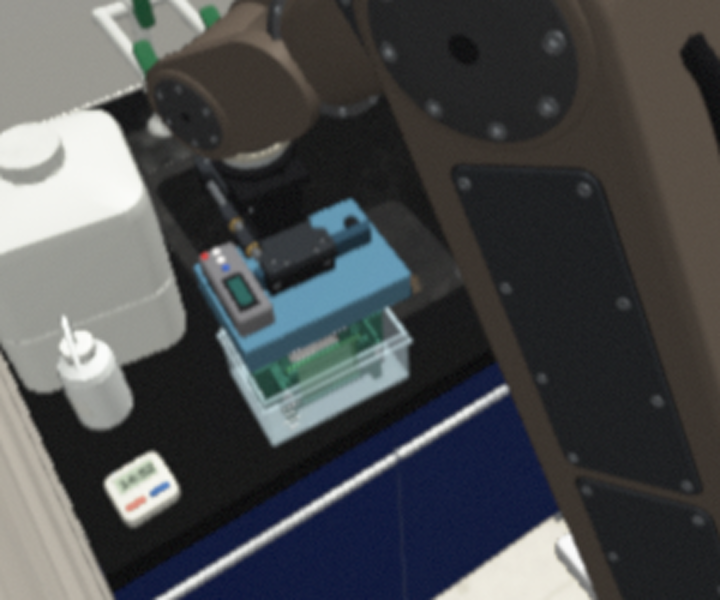

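The lid is held level over the tank, with the module and red socket above the red post's end (left). Its lower edge is at about 158 mm, or 50 mm above the post tips. Nothing else on the bench in view has moved, so I'll hand in.

```bash
python3 -c "
from cell import env
print(env.job_done())"
```

```text
the job is handed in; nothing more can be done
None
```

The dam is fully home in the tank's rear slot. The arm is still holding the lid level over the tank, red above red and black above black, with its lower edge about 50 mm above the post tips; I handed in at about 29.6 s.

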